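# Reset the ratchet bend stop to the second click

### The arm

A 6-joint arm with a two-finger parallel gripper is mounted at the origin on the work surface. World frame = base frame: x ahead of the robot, y to its left, z up, the work surface at z = 0. Lengths are in m, angles in rad, forces in N, time in s.
With the tool pointing down it reaches from about 0.15 to 0.775 m from the base axis. Payload 6.1 kg.
Tool frame: the origin (TCP) lies at the very end of the fingers, on their centre line; the grasp point (between the pads) lies 19 mm behind it; z points along the fingers, y is the line along which they close (so a half turn about z gives the same grasp; the last joint's range is limited). The gripper opens to 85 mm and grips with 20 to 120 N. Pads are 22 mm wide; open, the fingers measure 114 mm over their backs; the gripper's body (76 mm by 85 mm) begins 54 mm behind the grasp point. The pads swing forward as they close: fully open they stand 13 mm farther back than shut.
Start: joints at [1.172, 0.126, -0.04, 1.405, 0, 1.571], TCP at [0.204, 0.484, 0.231] pointing down, gripper open.
Joint ranges: [-2.72, 2.72], [-0.95, 1.95], [-1.27, 1.35], [-1.78, 2.02], [-1.46, 1.47], [-3.14, 3.14]. Speed limits (rad/s): [2.39, 2.39, 3.01, 3.14, 3.14, 3.14].

### API

Orientations are given as a unit quaternion [x, y, z, w].
In Python, from station import manip gives the robot as it stands.
- The arm moves only by the tool step_arm, never from a script. Its argument "motion" is a list that holds one entry, the list of rows, each a list of 7 numbers: the shift along the tool's x, y, z in mm, then the turn, a rotation vector about the tool's x, y, z in rad, then the finger opening in mm, from 0 to 85.4. In form: [[[x, y, z, wx, wy, wz, hand], ...]]. A call has 1 to 12 rows; each row shifts and turns the commanded pose from where the row before left it, along the tool's axes as they then stand; what a row does not reach is not made up. A row lasts 1/12 s, in which the tool goes at most 41.7 mm and 7.16 degrees, less where a joint would pass 70% of its speed; a pose out of reach is approached as far as the arm can. A call is refused whole if a number of a shift passes 41.7 or a number of a turn 0.125, either way. A call with a gripper value outside its range is refused whole. The fingers move at their own pace and stop on an object; "newtons" is the grip in N (left out, the last holds). Time passes only in rows, so rows that do not move let the fingers close. It gives the time, the measured TCP pose, the force, the opening and the grip force at its end, in the units of the state.
- manip.get_state(): the state, without advancing time (a new reading comes with each control period).
- manip.capture(name): name is "side" or "top"; returns a dict with "color" (384x512x3 uint8, red, green, blue), "depth" (384x512 float32, m along the optical axis (not along the pixel's ray), 0 where there is no reading), "fx", "fy", "cx", "cy" (pixels), "k1" (the pictures are not rectified: a ray, as slopes to the right and down, at radius r is drawn at 1 + k1 r^2 times it, then the intrinsics apply), "rvec" (rotation vector, rad) and "tvec" (3), from world to camera coordinates, as OpenCV has them. Camera axes: x right, y down, z forward; pixel columns grow to the right and rows downward; lengths in m; the calibration is good to about 2 mm. A picture is of the moment at which its call begins.
- manip.sign_off(): hands the job in; it is judged then, once.
The state is a dict: "time": time; "q": joint angles; "dq": joint speeds; "joint_torque": joint torques, N m; "tool_pos": TCP position; "eef_rot": TCP orientation; "force": force on the tool from outside, world axes, zero at the start; "wrist_torque": the same for the moment, N m; "width": finger opening in m; "grip_force": force on a finger pad.
Only numpy, scipy, OpenCV 4.12 (cv2) and the standard library are available. Lean on these libraries where they do the work, as an engineer would, in place of code of your own. Each camera call takes 0.05 s, during which the arm holds its last target. There are 200 camera calls.

### The job

The bend stop of the jig with the red knob is wound on too far. Press down the red thumb pad of its pawl until the knob has sprung all the way back to the white home line, let the pawl drop in again, then wind the red knob clockwise two clicks, so that the ratchet holds its pointer at the yellow line, and let go. Leave the blue jig as it is set.

Things in the scene. Friction and masses are not known exactly. Their poses are not given: they have to be found in the camera images.
- red_grip (a point): Red knob: upright bar 50 long, 16 thick, 32 mm high over a toothed steel wheel 100 mm across, on a fixed dark wood base 240 x 150 x 18 mm. The point is on the vertical turning axis, 76 mm above the table, 14 mm below the bar's top, 18 mm above its underside. x runs along the bar, z up, turning with it. A brass pointer sticks out of the wheel on the -x side.
- red_pad (a point): Centre of the top of the round red thumb pad (32 mm across) on the pawl's tail, 62 mm above the table, 140 mm from the knob's axis, on its side away from the robot; x points level away from that axis, z up. Pressed 12 to 15 mm down (3 to 6 N) it frees the wheel; its travel ends at 18 mm. Held down, the knob springs home within 3 s. Let go, the pad springs up and the pawl drops in.
- red_knob (a joint): Turn of the red knob, rad: 0 at home (stop; pointer at white line), growing clockwise from above. A click is 0.524 (30 deg); lines on the base mark clicks, thick yellow the second. The ratchet holds it at about 0, 0.50, 1.02, 1.54, 2.06. A spring of 0.15 to 0.3 N m turns it back. Wind 0.05 to 0.3 past a click: let go, it falls back onto the pawl. Starts 3 or 4 clicks on.
- blue_knob (a joint): Turn in rad, counted the same way, of the knob of a second, otherwise identical jig with blue knob and blue pad. It stands at about 1.54 (three clicks) and must stay there.

How it is judged:
On the way:
1. the red knob has sprung back home (within 0.12 rad) (value of joint red_knob below 0.12 rad), for 0.2 s.
At the end, for the whole second after the job is handed in: the red knob, after having been home, stands at rest two clicks on (0.87 to 1.22 rad), held by its ratchet alone (value of joint red_knob between 0.87 and 1.22 rad and velocity of joint red_knob between -0.05 and 0.05 rad/s); the robot touches nothing.
It fails at once if the blue knob has been turned or let go (more than 0.3 rad from where it stood) (value of joint blue_knob below 1.25 rad or value of joint blue_knob above 1.87 rad).
It also fails if it takes over 45 s, if anything falls off the work surface, if the arm or the gripper's body presses on something with over 40 N, if the wrist force passes 120 N, or if a joint passes its speed limit or range.

## Working session

There is one attempt and no reset: what is moved stays moved. The work goes in short steps, Python scripts to look and compute and a tool call to move; the robot and the scene stay as the last step left them, time stands still between calls to the robot, and variables do not carry over. Pictures are saved under pics/ and viewed, at most 10 in all, crops included, and the job is handed in when it is done.

Besides the shell and the picture viewer there is one more tool, called after "Call:" as name([rows], argument=value, ...), one row to a line, values as JSON. step_arm: Moves the arm, as the interface text tells. Its arguments: {"type":"object","properties":{"motion":{"type":"array","items":{"type":"array","items":{"type":"array","items":{"type":"number"}}}},"newtons":{"type":"number"}},"required":["motion"]}

```bash
mkdir -p pics; cat > h.py <<'E'
import numpy as np, cv2
from station import manip
def cap(n):
    c=manip.capture(n); c['R']=cv2.Rodrigues(np.array(c['rvec'],float))[0]; c['t']=np.array(c['tvec'],float).ravel(); return c
def und(c,u,v):
    x,y=(u-c['cx'])/c['fx'],(v-c['cy'])/c['fy']; a,b=x,y
    for _ in range(20):
        s=1+c['k1']*(a*a+b*b); a,b=x/s,y/s
    return np.array([a,b,1.])
def onz(c,u,v,z):
    d=c['R'].T@und(c,u,v); o=-c['R'].T@c['t']; return o+d*(z-o[2])/d[2]
def bydepth(c,u,v):
    return c['R'].T@(und(c,u,v)*c['depth'][int(round(v)),int(round(u))]-c['t'])
def save(c,name,box=None,k=1):
    im=c['color'][:,:,::-1]
    if box: im=im[box[1]:box[3],box[0]:box[2]]
    cv2.imwrite('pics/'+name,cv2.resize(im,None,fx=k,fy=k,interpolation=cv2.INTER_CUBIC))
E
python3 - <<'E'
from h import *
c=cap('top'); s=cap('side')
cv2.imwrite('pics/a.png',cv2.resize(c['color'][:,:,::-1],(800,600)));cv2.imwrite('pics/b.png',cv2.resize(s['color'][:,:,::-1],(800,600)))
for x in (c,s): print(-x['R'].T@x['t'],x['R'].round(2).tolist())
st=manip.get_state();print(st['tool_pos'],st['eef_rot'],st['force'],st['time'])
E
```

```text
[ 0.37792253 -0.00162886  0.97710634] [[-0.08, -1.0, -0.01], [-0.98, 0.08, -0.21], [0.21, -0.01, -0.98]]
[ 0.18680512 -0.37953307  0.51565769] [[0.69, -0.73, 0.01], [-0.44, -0.43, -0.79], [0.58, 0.54, -0.61]]
[0.2037183  0.48347556 0.2306087 ] [ 1.98068005e-01  9.80188022e-01 -6.95447702e-04 -1.52774880e-04] [0.53838883 0.3390083  0.09930452] 0.1
```

View pics/a.png

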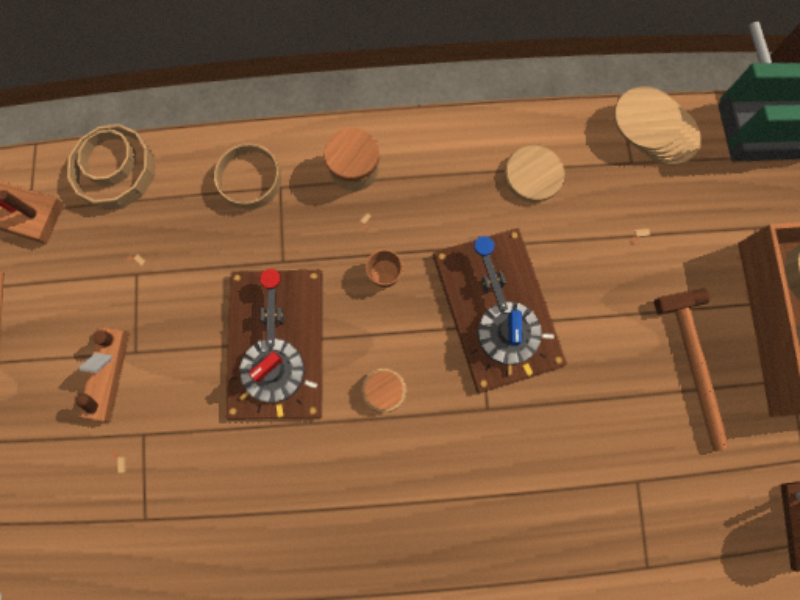

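View pics/b.png

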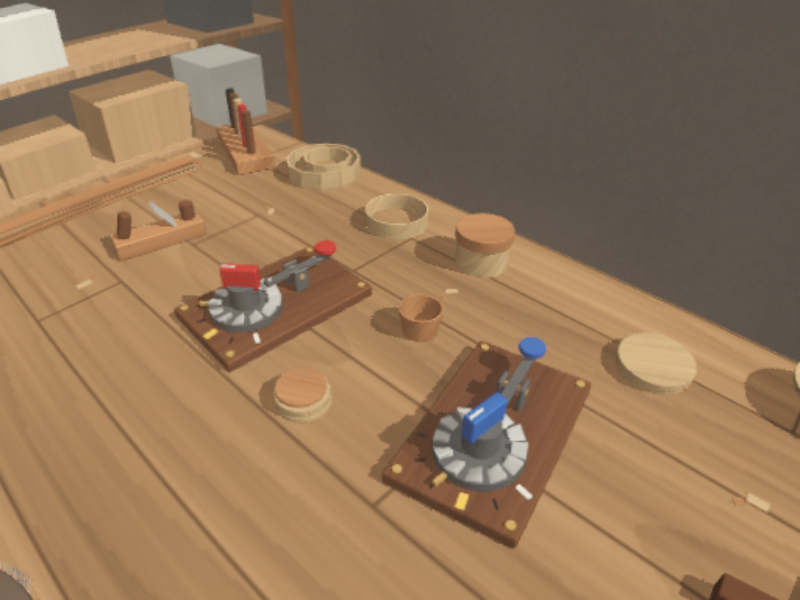

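The top view (800x600) shows the red knob at about (265,367), its pad at (270,278), the white line at (311,384) and the yellow line at (280,410). The blue jig is to the right, with its knob at (515,327). I'll measure from a crop next.

```bash
python3 - <<'E'
from h import *
c=cap('top'); save(c,'c.png',(135,160,215,275),5)
h=cv2.cvtColor(c['color'],cv2.COLOR_RGB2HSV)
m=((h[...,0]<6)|(h[...,0]>174))&(h[...,1]>190)&(h[...,2]>120)
m[:, :135]=0;m[:,215:]=0;m[:160]=0;m[275:]=0
n,l,st,ce=cv2.connectedComponentsWithStats(m.astype(np.uint8))
for i in range(1,n):
  if st[i,4]>20: print(st[i],ce[i],bydepth(c,*ce[i]),onz(c,*ce[i],.062),onz(c,*ce[i],.09))
# wheel-free base corners screws
for p in [(235,275),(316,275),(233,411),(314,411)]: print(p,onz(c,p[0]*.64,p[1]*.64,.018))
E
```

```text
[166 172  13  12 120] [172.325      177.78333333] [0.63080291 0.18233268 0.06403668] [0.63136698 0.18274303 0.062     ] [0.62361221 0.1771017  0.09      ]
[160 226  20  17 110] [170.15454545 232.83636364] [0.4939316  0.18686219 0.08905081] [0.49746532 0.19260376 0.062     ] [0.4938076  0.18666072 0.09      ]
(235, 275) [0.65289351 0.24817123 0.018     ]
(316, 275) [0.64205992 0.11489309 0.018     ]
(233, 411) [0.43257182 0.25701406 0.018     ]
(314, 411) [0.42372806 0.12930406 0.018     ]
```

View pics/c.png

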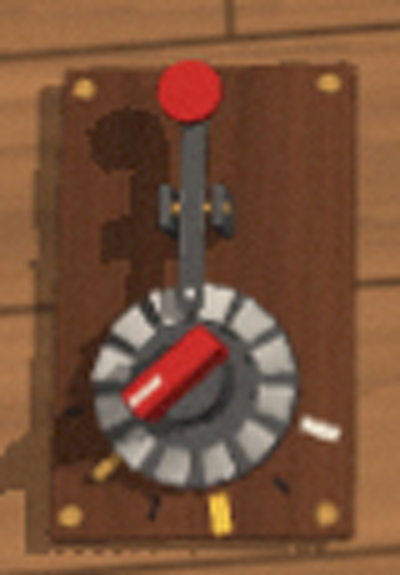

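The crop shows the pointer at (105,465), on the 4th click, with white at (320,428) and yellow at (220,513). That puts the pad at about (0.631, 0.183, 0.062) and the axis at about (0.491, 0.190). The white home line lies at a world angle of about 250°.

Call:
step_arm([
  [[-34,-7.4,0,0,0,0,0],[-34,-7.4,0,0,0,0,0],[-34,-7.4,0,0,0,0,0],[-34,-7.4,0,0,0,0,0],[-34,-7.4,0,0,0,0,0],[-34,-7.4,0,0,0,0,0],[-34,-7.4,5,0,0,0,0],[-34,-7.4,10,0,0,0,0],[-34,-7.4,15,0,0,0,0],[-34,-7.4,15,0,0,0,0],[-34,-7.4,15,0,0,0,0],[-34,-7.4,15,0,0,0,0]],
])

```text
time: 1.15
tool_pos: [0.5465, 0.2421, 0.1554]
eef_rot: [0.198, 0.98, -0.0, -0.0]
force: [1.4, 0.5, -0.4]
width: -0.0001
grip_force: 0.0
```

Call:
step_arm([
  [[-34,-7.4,15,0,0,0,0],[-34,-7.4,15,0,0,0,0],[-34,-7.4,15,0,0,0,0],[0,0,0,0,0,0,0],[0,0,0,0,0,0,0],[0,0,0,0,0,0,0]],
])

```text
time: 1.65
tool_pos: [0.6304, 0.1833, 0.1108]
eef_rot: [0.198, 0.98, -0.0, -0.001]
force: [0.2, 0.6, -0.6]
width: 0.0001
grip_force: 0.0
```

Call:
step_arm([
  [[0,0,15,0,0,0,0],[0,0,15,0,0,0,0],[0,0,12,0,0,0,0],[0,0,6,0,0,0,0],[0,0,4,0,0,0,0],[0,0,4,0,0,0,0],[0,0,3,0,0,0,0],[0,0,3,0,0,0,0],[0,0,0,0,0,0,0],[0,0,0,0,0,0,0]],
])

```text
time: 2.48
tool_pos: [0.6324, 0.184, 0.0506]
eef_rot: [0.198, 0.98, 0.001, 0.002]
force: [4.9, -0.2, 4.5]
width: 0.0001
grip_force: 2.8
```

```bash
python3 - <<'E'
from h import *
s=manip.get_state();print(s['tool_pos'],s['force'],s['q'])
save(cap('side'),'d.png',(100,130,270,250),4)
E
```

```text
[0.63241319 0.18395931 0.05058422] [ 4.89257747 -0.22662915  4.49803459] [ 2.83114346e-01  4.23901573e-01 -4.66596135e-02  1.09630874e+00
 -9.15181453e-05  6.81910853e-01]
```

View pics/d.png

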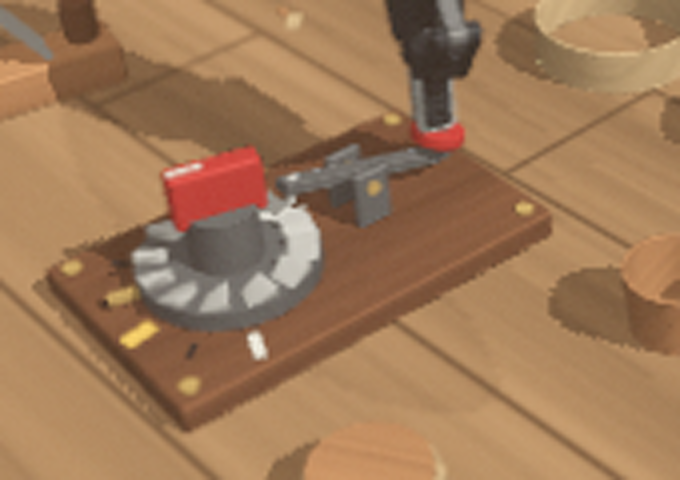

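The pawl is partly lifted and the pad at (437,135) is under the fingers. The pointer at (118,297) hasn't moved yet, so I'll press deeper.

Call:
step_arm([
  [[0,0,1.5,0,0,0,0],[0,0,1.5,0,0,0,0],[0,0,0,0,0,0,0],[0,0,0,0,0,0,0],[0,0,0,0,0,0,0],[0,0,0,0,0,0,0],[0,0,0,0,0,0,0],[0,0,0,0,0,0,0],[0,0,0,0,0,0,0],[0,0,0,0,0,0,0],[0,0,0,0,0,0,0],[0,0,0,0,0,0,0]],
])

```text
time: 3.53
tool_pos: [0.6326, 0.1839, 0.0476]
eef_rot: [0.198, 0.98, 0.001, 0.002]
force: [5.4, 1.1, 4.4]
width: -0.0
grip_force: 3.1
```

Call:
step_arm([
  [[0,0,0,0,0,0,0],[0,0,0,0,0,0,0],[0,0,0,0,0,0,0],[0,0,0,0,0,0,0],[0,0,0,0,0,0,0],[0,0,0,0,0,0,0],[0,0,0,0,0,0,0],[0,0,0,0,0,0,0],[0,0,0,0,0,0,0],[0,0,0,0,0,0,0],[0,0,0,0,0,0,0],[0,0,0,0,0,0,0]],
])

```text
time: 4.53
tool_pos: [0.6326, 0.1839, 0.0476]
eef_rot: [0.198, 0.98, 0.001, 0.002]
force: [6.1, 1.2, 4.8]
width: 0.0002
grip_force: 3.1
```

```bash
python3 - <<'E'
from h import *
save(cap('side'),'e.png',(100,130,270,250),4)
E
```

```text
(no output)
```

View pics/e.png

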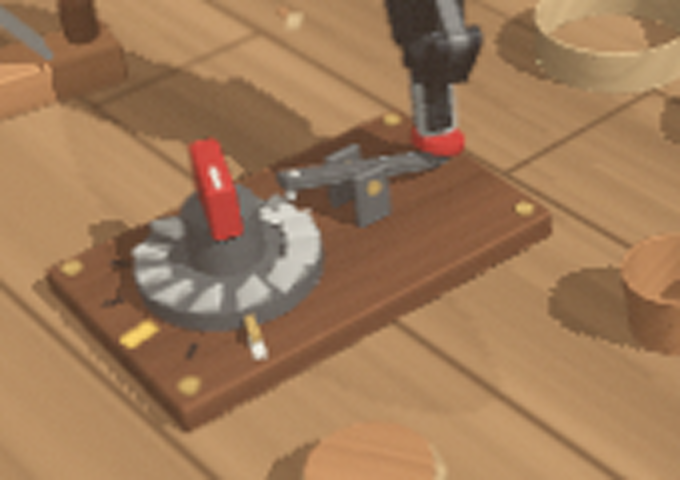

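The pointer is at the white line (257,340), so the knob is home. I'll release the pad, go over the knob and turn the tool.

Call:
step_arm([
  [[0,0,-20,0,0,0,0],[0,0,-35,0,0,0,0],[0,0,-35,0,0,0,60],[0,0,-10,0,0,0,60],[33.2,-12.3,0,0,0,0,60],[33.2,-12.3,0,0,0,0,60],[33.2,-12.3,0,0,0,0,60],[33.2,-12.3,0,0,0,0,60],[0,0,0,0,0,-0.12,60],[0,0,0,0,0,-0.12,60],[0,0,0,0,0,-0.12,60],[0,0,0,0,0,-0.12,60]],
])

```text
time: 5.58
tool_pos: [0.4878, 0.1895, 0.1457]
eef_rot: [-0.044, 0.999, -0.0, -0.001]
force: [0.1, -0.0, -0.2]
width: 0.0601
grip_force: 0.0
```

Call:
step_arm([
  [[0,0,0,0,0,-0.12,60],[0,0,0,0,0,-0.12,60],[0,0,0,0,0,-0.12,60],[0,0,0,0,0,-0.12,60],[0,0,0,0,0,-0.12,60],[0,0,0,0,0,-0.12,60],[0,0,0,0,0,-0.12,60],[0,0,0,0,0,-0.12,60],[0,0,0,0,0,-0.12,60],[0,0,0,0,0,-0.06,60],[0,0,0,0,0,0,60],[0,0,0,0,0,0,60]],
])

```text
time: 6.58
tool_pos: [0.4884, 0.1895, 0.1457]
eef_rot: [-0.573, 0.82, 0.0, -0.001]
force: [-0.2, 0.2, -0.0]
width: 0.06
grip_force: 0.0
```

```bash
python3 - <<'E'
from h import *
from scipy.spatial.transform import Rotation as Ro
s=manip.get_state();R=Ro.from_quat(s['eef_rot']).as_matrix();print(s['tool_pos'],s['q'],s['force'],np.degrees(np.arctan2(R[1],R[0])))
c=cap('side');save(c,'f.png',(110,100,230,230),4.6)
E
```

```text
[0.48844812 0.18946848 0.14566785] [ 3.69928880e-01  1.38820901e-01 -2.12305981e-01  1.22156558e+00
  1.81131513e-04 -8.49413961e-01] [-0.15003236  0.24772715 -0.01758356] [-110.13676188  159.86313941 -164.26134924]
```

View pics/f.png

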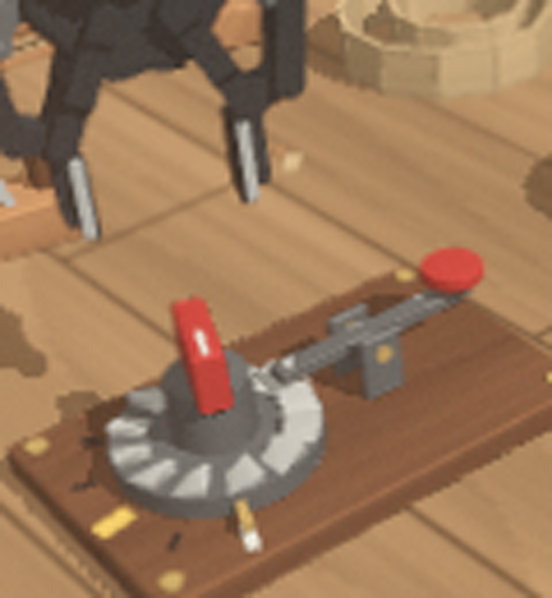

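The knob is home with the pawl in, and the open fingers are above and to the left (tips at (93,235) and (252,197)). I'll check the bar's centre and angle from its top face.

```bash
python3 - <<'E'
from h import *
c=cap('side');k=4.6
save(c,'g.png',(140,155,170,195),14)
P=[onz(c,110+u/k,100+v/k,z) for u,v,z in [(187,302,.09),(210,358,.09),(450,268,.062),(248,540,.018),(114,521,.018)]]
print(np.round(P,4)); d=P[0]-P[1];print(np.hypot(*d[:2]),np.degrees(np.arctan2(d[1],d[0])),(P[0]+P[1])/2)
E
```

```text
[[0.4994 0.2082 0.09  ]
 [0.4818 0.1643 0.09  ]
 [0.6275 0.178  0.062 ]
 [0.4644 0.1296 0.018 ]
 [0.4296 0.1834 0.018 ]]
0.047293319121107014 68.10980391076178 [0.49062354 0.18628257 0.09      ]
```

View pics/g.png

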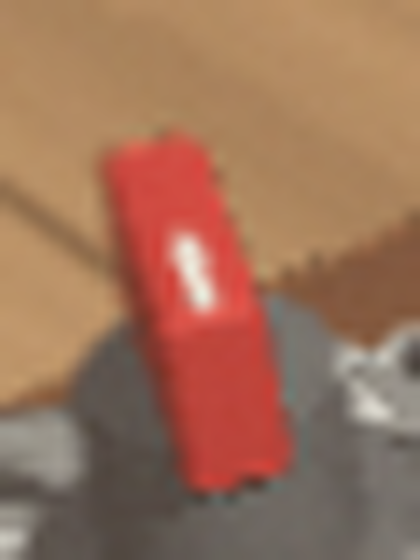

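The top face runs from (160,140) to (210,325) in the crop, giving a bar angle of about 69° centred near (0.4905, 0.188). The tool already matches. I'll go down and grip.

Call:
step_arm([
  [[0,-2.3,20,0,0,0,60],[0,0,25,0,0,0,60],[0,0,20,0,0,0,60],[0,0,12,0,0,0,60],[0,0,7,0,0,0,60],[0,0,0,0,0,0,60],[0,0,0,0,0,0,30]],
], newtons=80)

```text
time: 7.27
tool_pos: [0.4914, 0.1889, 0.0625]
eef_rot: [-0.573, 0.819, 0.0, -0.0]
force: [-0.7, 0.3, -0.7]
width: 0.0495
grip_force: 0.0
```

Call:
step_arm([
  [[0,0,0,0,0,0,0],[0,0,0,0,0,0,0],[0,0,0,0,0,0,0],[0,0,0,0,0,0,0],[0,0,0,0,0,0,0],[0,0,0,0,0,0,0],[0,0,0,0,0,0,0],[0,0,0,0,0,0,0]],
])

```text
time: 7.93
tool_pos: [0.4913, 0.1899, 0.0645]
eef_rot: [-0.573, 0.82, 0.001, 0.001]
force: [-6.0, 2.7, 10.1]
width: 0.015
grip_force: 78.0
```

Call:
step_arm([
  [[0,0,-1,0,0,0.1,0],[0,0,0,0,0,0.1,0],[0,0,0,0,0,0.1,0],[0,0,0,0,0,0.1,0],[0,0,0,0,0,0.1,0],[0,0,0,0,0,0.1,0],[0,0,0,0,0,0.1,0],[0,0,0,0,0,0.1,0],[0,0,0,0,0,0.1,0],[0,0,0,0,0,0.1,0],[0,0,0,0,0,0.1,0],[0,0,0,0,0,0.1,0]],
])

```text
time: 8.93
tool_pos: [0.4895, 0.1918, 0.0645]
eef_rot: [-0.01, 1.0, 0.003, -0.001]
force: [-10.1, 12.3, 5.0]
width: 0.0142
grip_force: 80.2
```

Call:
step_arm([
  [[0,0,0,0,0,0,0],[0,0,0,0,0,0,0],[0,0,0,0,0,0,0]],
])

```text
time: 9.18
tool_pos: [0.4895, 0.1918, 0.0645]
eef_rot: [-0.012, 1.0, 0.003, -0.001]
force: [-9.8, 10.8, 5.0]
width: 0.0145
grip_force: 80.3
```

```bash
python3 - <<'E'
from h import *
from scipy.spatial.transform import Rotation as Ro
s=manip.get_state();R=Ro.from_quat(s['eef_rot']).as_matrix();print(s['tool_pos'],s['force'],s['wrist_torque'],np.degrees(np.arctan2(R[1],R[0])))
c=cap('side');save(c,'i.png',(110,130,230,230),5)
E
```

```text
[0.48951986 0.19176212 0.06450339] [-9.78720502 10.82344055  5.04698337] [1.67792564 1.869834   0.20029682] [-178.62885119   91.37006804  115.61533017]
```

View pics/i.png

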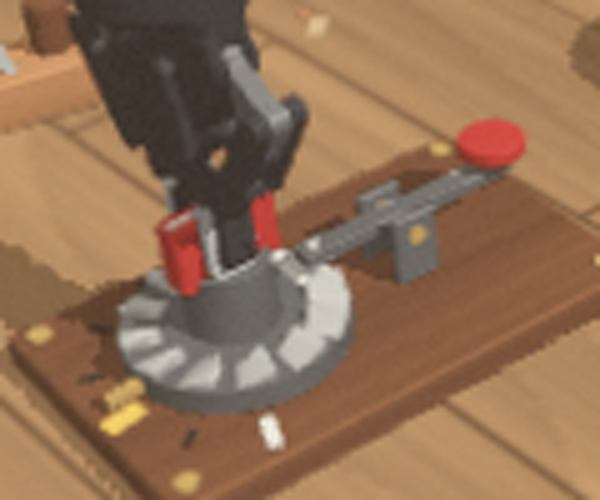

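The pointer at (125,392) is just past the yellow line (125,418), after a turn of 1.20 rad. I'll let go and lift away.

Call:
step_arm([
  [[0,0,0,0,0,0,40],[0,0,0,0,0,0,50],[0,0,0,0,0,0,50],[0,0,0,0,0,0,50],[0,0,0,0,0,0,50],[0,0,-10,0,0,0,50],[0,0,-20,0,0,0,50],[0,0,-30,0,0,0,50],[0,0,-30,0,0,0,50],[0,0,-20,0,0,0,50],[0,0,0,0,0,0,50],[0,0,0,0,0,0,50]],
])

```text
time: 10.23
tool_pos: [0.4924, 0.1891, 0.1752]
eef_rot: [-0.01, 1.0, 0.001, 0.002]
force: [-0.3, -0.4, -0.9]
width: 0.0498
grip_force: 0.0
```

```bash
python3 - <<'E'
from h import *
c=cap('side');save(c,'j.png',(110,130,370,350),3)
E
```

```text
(no output)
```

View pics/j.png

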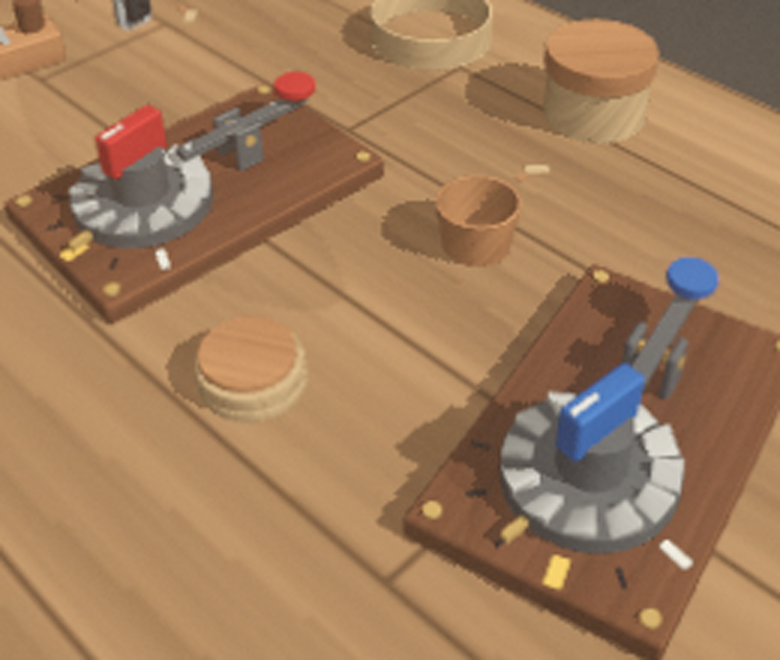

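The red pointer (80,240) sits at the yellow line (75,252). The blue jig is unchanged at three clicks, and the gripper is clear of everything.

```bash
python3 -c "
from station import manip
print(manip.sign_off())"
```

```text
the job is handed in; nothing more can be done
None
```

The red knob sprung back to the white home line, was wound two clicks clockwise, and its ratchet now holds the pointer at the yellow line; the blue jig is as it was set, and the job is handed in (no verdict was returned).

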